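# Unbolt the bench kiln and hold its lid up with the lifting lever

## Robot

A 7-joint arm with a two-finger parallel gripper is mounted at the origin on the work surface. World frame = base frame: x ahead of the robot, y to its left, z up, the work surface at z = 0. Lengths are in mm, angles in rad, forces in N, time in s.
With the tool pointing down it reaches from about 400 to 875 mm from the base axis. Payload 6.5 kg.
Tool frame: the origin (TCP) lies at the very end of the fingers, on their centre line; the grasp point (between the pads) lies 19 mm behind it; z points along the fingers, y is the direction in which the jaws open and shut (so a half turn about z gives the same grasp; the last joint's range is limited). The gripper opens to 85 mm and grips with 20 to 120 N. Pads are 22 mm wide; open, the fingers measure 114 mm over their backs; the gripper's body (76 mm by 85 mm) begins 54 mm behind the grasp point. The pads swing forward as they close: fully open they stand 13 mm farther back than shut.
Start: joints at [-1.187, 0.536, -0.004, 1.538, 0.003, 1.067, -0.071], TCP at [282.605, 585.341, 231.29] pointing down, gripper open.
Joint ranges: [-2.7, 2.7], [-0.37, 2.16], [-1.27, 1.26], [0.24, 2.4], [-1.31, 4.45], [0.19, 1.91], [-2.76, 2.76]. Speed limits (rad/s): [2.39, 2.39, 3.14, 3.14, 3.14, 3.14, 3.14].

## Interface

Orientations are given as a rotation vector (axis times angle).
In Python, from cell import telemetry, imaging, ctrl, spotter gives the robot as it stands.
- The arm moves only by the shell command python3 -m creep 'ROWS' [FORCE]. ROWS is JSON, a list of rows, each a list of 3 entries, a list of its own where there are three numbers: the shift along the world's x, y, z in m, then the turn about the world's z in degrees, then the opening, from 0 (shut) to 1 (fully open). In form: [[[x, y, z], turn, hand], ...]. A call has exactly 10 rows; each row shifts and turns the commanded pose from where the row before left it; what a row does not reach is not made up. A row lasts 1/8 s, in which the tool goes at most 62.5 mm and 10.7 degrees, less where a joint would pass 70% of its speed; a pose out of reach is approached as far as the arm can. A call with a gripper value outside its range is refused whole. The fingers move at their own pace and stop on an object; FORCE is the grip in N (left out, the last holds). Time passes only in rows, so rows that do not move let the fingers close, or fill a call up. It gives the time, the measured TCP pose, the force and the opening at its end, in the units of the state.
- telemetry.get_state(): the state, without advancing time (a new reading comes with each control period).
- imaging.snapshot(name): name is "scene" or "top"; returns a dict with "img" (420x560x3 uint8, red, green, blue), "fx", "fy", "cx", "cy" (pixels), "D" ([k1, k2, p1, p2, k3] as OpenCV has them; the pictures are not rectified), "extrinsics" (4x4, takes a point from camera to world coordinates). Camera axes: x right, y down, z forward; pixel columns grow to the right and rows downward; lengths in mm; the calibration is good to about 2 mm. A picture is of the moment at which its call begins. There is no depth.
- ctrl.close_job(): hands the job in, once; it reports no verdict.
Trained networks look in a picture, given as the dict that the camera call returned (one of the last four; its "shot" number tells which), for a name from the list of things; names that differ only in an ending like _2 or _b are one class to them, and where a whole thing is asked for, a point or a joint stands for the part that bears it (a point fixed in the world has none). Each returns a list of dicts, best first, with "confidence" (0 to 1); they miss things now and then, are a little off and sometimes report something else, mostly with a low value. They report only what shows in the picture. A call takes as long as a camera call.
- spotter.look_for(thing, picture): "centre" ([column, row] in pixels, amid what is visible of it).
- spotter.outline_of(thing, picture): "pixels" (420x560 bool, what is visible of it) and "centre" ([column, row] in pixels, amid what is visible of it).
- spotter.landmark_of(thing, picture): "centre" ([column, row] in pixels: a listed point, or the origin of a listed thing).
The state is a dict: "time": time; "joint_pos": joint angles; "dq": joint speeds; "tau": joint torques, N m; "position": TCP position; "orientation": TCP orientation; "ft_force": force on the tool from outside, world axes, zero at the start; "wrist_torque": the same for the moment, N m; "width": opening from 0.0 (shut) to 1.0 (fully open).
Only numpy, scipy, OpenCV 4.12 (cv2) and the standard library are available. Lean on these libraries where they do the work, as an engineer would, in place of code of your own. Each camera call takes 0.05 s, during which the arm holds its last target.

## Task

The bench kiln's heavy lid has to be up so that a colleague can load it. Push the bolt on top of the lid all the way back, then press the long end of the lever at the kiln's side down to its stop so that the lid stands fully raised, and finish while still holding the lever down there. Do not touch the lid once it is coming up, and leave the things on the bench where they stand.

Things in the scene. Friction and masses are not known exactly. Their poses are not given: they have to be found in the camera images.
- kiln: Bench kiln, fixed steel box 240 mm (its x) by 250 mm (its y); casing's top 190 mm, shut lid's top 236 mm above the bench. Origin: centre of its footprint at bench height, z up. Control panel on its -y side (front); lid hinge along x at the back (y = +135 mm, z = 195 mm); lever along its -x side. Stands turned by 0 to 0.4 rad about the vertical.
- bolt_knob (a point): Centre of the top of the bolt's knob, an upright steel pin 16 mm across, top 287 mm above the bench while the lid is shut. The bolt's 12 mm rod lies on the lid along the kiln's x, 28 mm behind the front edge: rod's top 251 mm, its two guides' tops 257 mm above the bench (65 mm to the +x and 48 mm to the -x side of the bolted knob). The +x end sits under a keeper on the casing, which locks the lid.
- bolt (a joint): Travel of the bolt in m: 0 fully bolted, 0.036 fully back at its stop. It is pushed back along the kiln's -x (away from the keeper), takes 2 to 3 N and stays where it is left. The lid is free from about 0.016 on.
- lever_plate (a point): Centre of the top face of the rubber-topped palm plate on the lever's long end: 50 mm wide (kiln's x), 90 mm long (along the lever), about 268 mm above the bench at rest and 83 mm when fully pressed. At rest the plate slopes up by 0.31 rad away from the kiln; pressed, down by 0.39 rad. Nothing stands below it. The point's axes are the kiln's while the lever is at rest.
- lever_pivot (a point): Centre of the lever's fulcrum pin (along the kiln's x), fixed on the kiln's -x side, 165 mm above the bench. The palm plate's middle is 270 mm along the bar towards the kiln's -y, its face 22 mm above the bar's centre line, so it moves on an arc in the kiln's y-z plane. The short end, 85 mm the other way, carries a roller under a lug on the lid.
- lever (a joint): Lever angle in rad: 0 at rest (long end up, bar sloping 0.31 rad), 0.70 against its stop (long end down, bar sloping 0.39 rad the other way). Pressing takes about 10 to 22 N at the plate at first, about 3 to 8 N near the stop; if let go the lid's weight brings it back up.
- lid (a joint): Lid angle in rad: 0 shut, about 0.66 when the lever is on its stop. The lid weighs about 2.6 kg and falls shut when not held.
- lid_front (a point): Middle of the lid's front top edge (244 mm wide lid, 40 mm thick), on the kiln's -y side; 236 mm above the bench when shut, it swings up and back as the lid rises.
- mandrel: Ring mandrel: tapered steel spike, 180 mm tall in all, on a wooden foot 70 by 70 by 28 mm; stands loose on the bench in front of the kiln. Origin: centre of its underside.
- dish: White ceramic melting dish, a round bowl 72 mm across and 30 mm high, loose on the bench in front of the kiln. Origin: centre of its underside.
- block: Steel bench block 60 by 60 by 22 mm, loose on the bench in front of the kiln. Origin: centre of its underside.
- hammer: Small hammer with a wooden handle, 240 mm long, lying loose on the bench to the right of the others. Origin: at bench height under its middle; handle towards its -x.

How it is judged:
By the outcome, as a careful person would: the job done as asked, in the order asked, and still so for the second after the job is handed in, while the arm keeps its last pose, push and grip.
It also fails if it takes over 51 s, if anything falls off the work surface, if the arm or the gripper's body presses on something with over 40 N, if the wrist force passes 120 N, or if a joint passes its speed limit or range.

## Working session

There is one attempt and no reset: what is moved stays moved. The work goes in short steps, Python scripts to look and compute and a shell command to move; the robot and the scene stay as the last step left them, time stands still between calls to the robot, and variables do not carry over. Pictures are saved under pics/ and viewed, and the job is handed in when it is done.

```bash
ls; mkdir -p pics
cat > h.py <<'E'
import numpy as np, cv2
from cell import telemetry, imaging, ctrl, spotter
def K(s): return np.array([[s['fx'],0,s['cx']],[0,s['fy'],s['cy']],[0,0,1.]])
def ray(s,px):
    p=cv2.undistortPoints(np.array([[px]],float),K(s),np.array(s['D'],float))[0,0]
    T=np.array(s['extrinsics']); d=T[:3,:3]@np.array([p[0],p[1],1.]); return T[:3,3],d/np.linalg.norm(d)
def atz(s,px,z):
    o,d=ray(s,px); return o+d*(z-o[2])/d[2]
def proj(s,P):
    T=np.linalg.inv(np.array(s['extrinsics'])); r=cv2.Rodrigues(T[:3,:3])[0]
    return cv2.projectPoints(np.array(P,float).reshape(-1,3),r,T[:3,3],K(s),np.array(s['D'],float))[0][:,0]
def tri(a,b):
    (o1,d1),(o2,d2)=a,b
    A=np.stack([d1,-d2],1); t=np.linalg.lstsq(A,o2-o1,rcond=None)[0]
    p,q=o1+t[0]*d1,o2+t[1]*d2; return (p+q)/2,np.linalg.norm(p-q)
def save(s,n): cv2.imwrite('pics/'+n+'.png',cv2.cvtColor(s['img'],cv2.COLOR_RGB2BGR))
E
python3 - <<'E'
from h import *
st=telemetry.get_state(); print(st['time'],st['position'],st['orientation'],st['ft_force'])
S={n:imaging.snapshot(n) for n in('scene','top')}
np.set_printoptions(precision=1,suppress=True)
for n,s in S.items(): save(s,n+'0')
for t in ['kiln','bolt_knob','lever_plate','lever_pivot','lid_front','mandrel','dish','block','hammer']:
    r={}
    for n,s in S.items():
        o=spotter.landmark_of(t,s); 
        print(t,n,[(np.round(x['centre'],1),round(x['confidence'],2)) for x in o[:2]])
        if o: r[n]=ray(s,o[0]['centre'])
    if len(r)==2: print('   ',*tri(r['scene'],r['top']))
print(telemetry.get_state()['time'])
E
```

```text
pics
0.0 [282.34102228 584.76688149 230.38416285] [-7.00308298e-01 -3.06224963e+00  2.79488738e-03] [-0.80813246 -0.09680748 -0.48468797]
kiln scene []
kiln top []
bolt_knob scene [(array([318.9, 194.3]), 0.76)]
bolt_knob top [(array([245.1, 191.3]), 0.52)]
    [641.8  45.8 293.4] 5.123555707641523
lever_plate scene [(array([257.7, 125. ]), 0.63)]
lever_plate top [(array([331.9, 270. ]), 0.83), (array([225.6, 269.3]), 0.44)]
    [ 476.1 -150.9  264.8] 11.877260152550996
lever_pivot scene []
lever_pivot top [(array([226. , 272.5]), 0.83)]
lid_front scene [(array([301.5, 201.3]), 0.82)]
lid_front top [(array([258.6, 203.8]), 0.73)]
    [625.8  13.9 238.2] 9.09009943464966
mandrel scene [(array([266.1, 251.3]), 0.69)]
mandrel top [(array([297.6, 215.7]), 0.63)]
    [629.  -74.1   2.1] 1.1269957150660355
dish scene [(array([227. , 238.1]), 0.9)]
dish top [(array([333.7, 215.8]), 0.7)]
    [ 630.  -179.9    0.9] 4.283996127070197
block scene [(array([256.1, 278.8]), 0.98)]
block top [(array([297.8, 189.8]), 0.79)]
    [705.4 -71.3  -9.2] 8.930922243894083
hammer scene [(array([156.8, 191.3]), 0.88)]
hammer top [(array([420.2, 243.1]), 0.87)]
    [ 554.4 -435.   -15.4] 11.439534667873371
1.0
```

View pics/scene0.png

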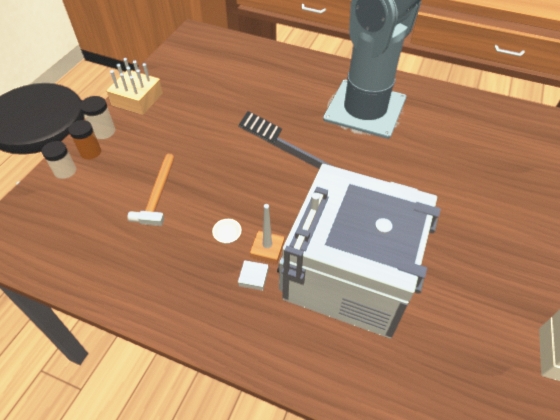

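View pics/top0.png

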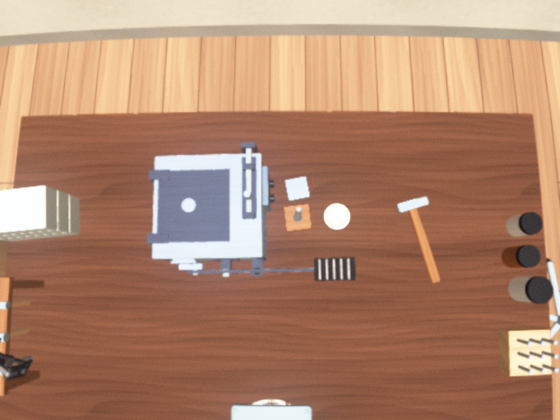

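Run:
```python
from h import *
np.set_printoptions(precision=1,suppress=True)
S={n:imaging.snapshot(n) for n in('scene','top')}
for t,z in [('bolt_knob',287),('lever_plate',268),('lid_front',236),('lever_pivot',165)]:
    for n,s in S.items():
        for x in spotter.landmark_of(t,s)[:2]: print(t,n,np.round(x['centre'],1),round(x['confidence'],2),atz(s,x['centre'],z))
for n,s in S.items():
    for t in('lever_plate','bolt_knob'):
      for x in spotter.outline_of(t,s)[:1]:
        m=x['pixels']; print(t,n,m.sum(),x['centre'],x['confidence'])
        cv2.imwrite(f'pics/m_{t}_{n}.png',m.astype('uint8')*255)
    T=np.array(s['extrinsics']); print(n,T[:3,3],s['fx'],s['D'])
def crop(s,b,n,k):
    a=s['img'][b[1]:b[3],b[0]:b[2]]; cv2.imwrite('pics/'+n+'.png',cv2.cvtColor(cv2.resize(a,None,fx=k,fy=k,interpolation=cv2.INTER_CUBIC),cv2.COLOR_RGB2BGR))
crop(S['scene'],(230,100,450,340),'sc1',2.4)
crop(S['top'],(140,130,370,300),'tc1',3.4)
import pickle; pickle.dump(S,open('S0.pkl','wb'))
```

```text
bolt_knob scene [316.4 191.1] 0.92 [629.8  39.6 287. ]
bolt_knob scene [304.  200.4] 0.34 [661.4  25.6 287. ]
bolt_knob top [242.1 192.5] 0.6 [641.1  50.7 287. ]
lever_plate scene [257.1 128.6] 0.97 [ 492.5 -151.4  268. ]
lever_plate scene [255.2 276.7] 0.74 [841.1   4.1 268. ]
lever_plate top [333.1 269.4] 0.69 [ 475.2 -147.7  268. ]
lid_front scene [303.9 202.5] 0.84 [626.7  14.8 236. ]
lid_front top [256.9 203. ] 0.64 [626.5  22.3 236. ]
lever_pivot top [227.1 271.2] 0.66 [470.7  98.8 165. ]
lever_plate scene 1191 [269.7, 132.3] 0.58
bolt_knob scene 295 [312.9, 207.8] 0.83
scene [1203.   197.5  977.3] 463.15492957653106 [0. 0. 0. 0. 0.]
lever_plate top 1366 [323.3, 271.0] 0.79
bolt_knob top 313 [244.9, 186.5] 0.89
top [ 469.   -57.5 1169.5] 412.2435451724108 [-0.1  0.   0.   0.   0. ]
```

View pics/sc1.png

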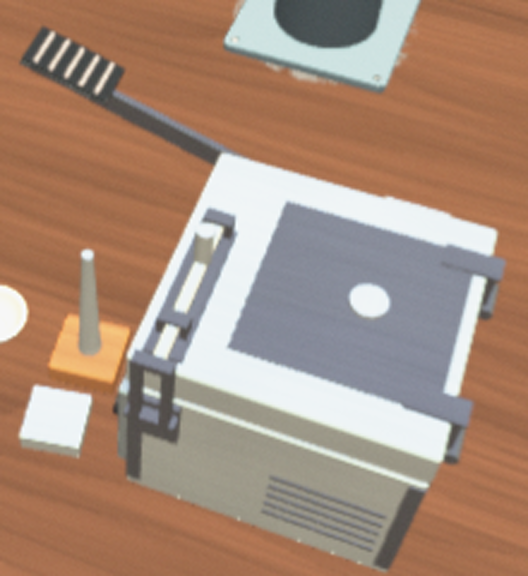

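View pics/tc1.png

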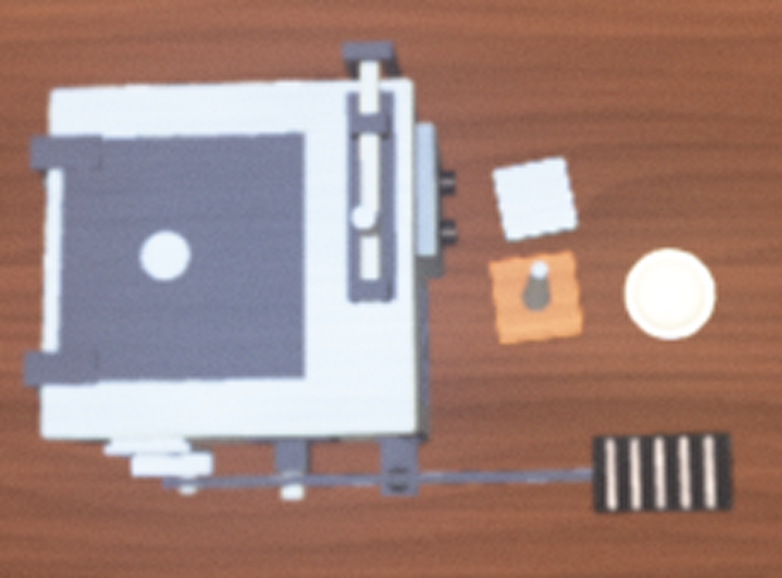

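Run:
```python
from h import *
import pickle
np.set_printoptions(precision=1,suppress=True)
S=pickle.load(open('S0.pkl','rb'))
T=lambda x,y:(140+x/3.4,130+y/3.4)
C=lambda x,y:(230+x/2.4,100+y/2.4)
t,s=S['top'],S['scene']
for n,p,z in [('lid++f',(412,80),236),('lid-f',(416,437),236),('lid-b',(42,437),236),('lid+b',(50,88),236),('knob',(363,217),287),('rod+',(370,65),251),('rod-',(370,278),251),('plate',(662,472),268),('plateA',(593,437),254),('plateB',(596,512),254),('plateC',(732,432),282),('plateD',(732,510),282),('barmid',(440,477),195)]:
    print(n,atz(t,T(*p),z))
print('knob sc',atz(s,C(206,231),287)); print('plate sc',atz(s,C(72,66),268))
print('lid f- sc',atz(s,C(222,155),236),'f+',atz(s,C(133,352),236),'b+',atz(s,C(440,458),236),'b-',atz(s,C(495,230),236))
print(tri(ray(t,T(363,217)),ray(s,C(206,231))),tri(ray(t,T(662,472)),ray(s,C(72,66))))
```

```text
lid++f [744.1  13.9 236. ]
lid-f [499.5   8.4 236. ]
lid-b [497.8 260.7 236. ]
lid+b [740.  267.3 236. ]
knob [638.2  40.4 287. ]
rod+ [750.4  41.5 251. ]
rod- [603.9  39.  251. ]
plate [ 476.5 -151.2  268. ]
plateA [ 499.2 -108.   254. ]
plateB [ 450.9 -109.7  254. ]
plateC [ 501.4 -194.2  282. ]
plateD [ 452.6 -193.4  282. ]
barmid [473.3  -5.6 195. ]
knob sc [642.6  43.  287. ]
plate sc [ 486.6 -146.9  268. ]
lid f- sc [509.9  13.9 236. ] f+ [742.4  21.2 236. ] b+ [739.9 267.5 236. ] b- [501.7 261.9 236. ]
(array([638.9,  41.4, 282.2]), np.float64(1.133599672898141)) (array([ 476.5, -152. ,  257.9]), np.float64(0.4971743860486682))
```

```bash
python3 -m creep '[[[0,0,0.057],0,0],[[0,0,0.057],0,0],[[0,0,0.057],0,0],[[0.033,-0.046,0],-9,0],[[0.033,-0.046,0],-9,0],[[0.033,-0.046,0],-9,0],[[0.033,-0.046,0],-9,0],[[0.033,-0.046,0],-9,0],[[0.033,-0.046,0],-9,0],[[0.033,-0.046,0],-9,0]]' 30
```

```text
time: 2.95
position: [514.4, 261.8, 402.6]
orientation: [-2.203, -2.24, -0.001]
ft_force: [-0.1, 0.1, -0.3]
width: -0.001
```

```bash
python3 -m creep '[[[0.032,-0.044,0],0,0],[[0.032,-0.044,0],0,0],[[0.032,-0.044,0],0,0],[[0.032,-0.044,0],0,0],[[0.032,-0.044,0],0,0],[[0,0,-0.05],0,0],[[0,0,-0.05],0,0],[[0,0,0],0,0],[[0,0,0],0,0],[[0,0,0],0,0]]'
python3 - <<'E'
from h import *
st=telemetry.get_state();print(st['position'],st['ft_force'])
for n in('scene','top'):
    s=imaging.snapshot(n); b=(260,140,380,260) if n=='scene' else (190,130,310,250)
    a=s['img'][b[1]:b[3],b[0]:b[2]]; cv2.imwrite(f'pics/{n}2.png',cv2.cvtColor(cv2.resize(a,None,fx=4,fy=4,interpolation=cv2.INTER_CUBIC),cv2.COLOR_RGB2BGR))
    print(n,(proj(s,[st['position'],[638.5,41,287]])-b[:2])*4)
E
```

```text
time: 4.2
position: [675.0, 43.4, 305.2]
orientation: [2.195, 2.243, 0.005]
ft_force: [0.9, 0.2, 0.4]
width: 0.001
[674.98599793  43.37831176 305.19988287] [0.91678548 0.16925694 0.37905858]
scene [[202.87608734 249.17135575]
 [222.27369448 217.76551026]]
top [[219.10201584 181.77980939]
 [225.93733604 254.74349052]]
```

View pics/scene2.png

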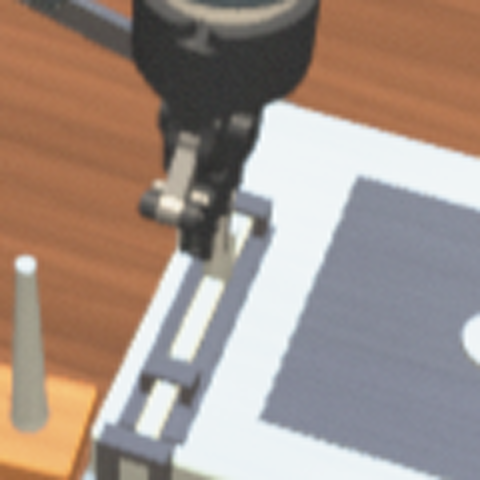

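View pics/top2.png

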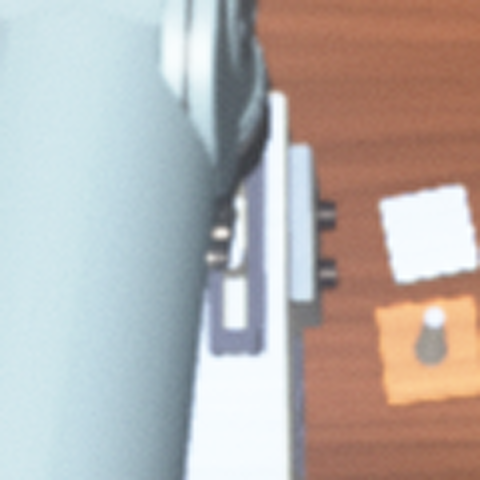

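```bash
python3 -m creep '[[[0,-0.002,-0.01],0,0],[[0,0,-0.01],0,0],[[0,0,-0.01],0,0],[[0,0,-0.009],0,0],[[0,0,0],0,0],[[-0.003,0,0],0,0],[[-0.003,0,0],0,0],[[-0.003,0,0],0,0],[[0,0,0],0,0],[[0,0,0],0,0]]'
```

```text
time: 5.55
position: [664.7, 41.4, 263.5]
orientation: [2.197, 2.245, 0.0]
ft_force: [-0.1, 0.7, -0.8]
width: 0.001
```

```bash
python3 -m creep '[[[-0.004,0,0],0,0],[[-0.004,0,0],0,0],[[-0.004,0,0],0,0],[[-0.004,0,0],0,0],[[-0.004,0,0],0,0],[[-0.004,0,0],0,0],[[-0.003,0,0],0,0],[[0,0,0],0,0],[[0,0,0],0,0],[[0,0,0],0,0]]'
```

```text
time: 6.8
position: [637.4, 41.7, 263.1]
orientation: [-2.197, -2.245, 0.0]
ft_force: [0.2, -0.9, 0.5]
width: -0.001
```

```bash
cat > look.py <<'E'
import sys
from h import *
st=telemetry.get_state();print(st['time'],st['position'],st['ft_force'])
tag=sys.argv[1]
for n in('scene','top'):
    s=imaging.snapshot(n); b=(260,140,380,260) if n=='scene' else (190,130,310,250)
    a=s['img'][b[1]:b[3],b[0]:b[2]]; cv2.imwrite(f'pics/{n}{tag}.png',cv2.cvtColor(cv2.resize(a,None,fx=4,fy=4,interpolation=cv2.INTER_CUBIC),cv2.COLOR_RGB2BGR))
    print(n,((proj(s,[st['position'],[638.5,41,287],[602.5,40.5,287]])-b[:2])*4).round())
E
python3 look.py 3
```

```text
6.8 [637.37092685  41.71465792 263.13441604] [ 0.2075529  -0.89623397  0.51549181]
scene [[221. 248.]
 [222. 218.]
 [246. 167.]]
top [[229. 265.]
 [226. 255.]
 [226. 320.]]
```

View pics/scene3.png

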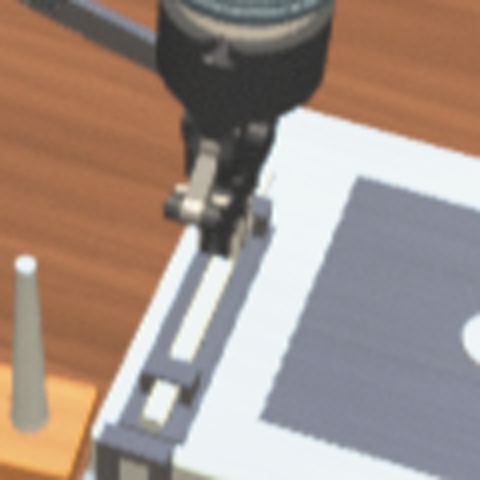

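View pics/top3.png

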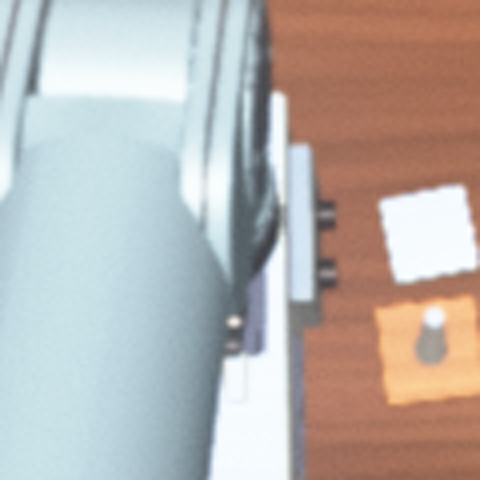

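```bash
python3 -m creep '[[[-0.004,0,0],0,0],[[-0.004,0,0],0,0],[[-0.002,0,0],0,0],[[-0.002,0,0],0,0],[[-0.001,0,0],0,0],[[-0.001,0,0],0,0],[[-0.001,0,0],0,0],[[-0.001,0,0],0,0],[[0,0,0],0,0],[[0,0,0],0,0]]'
```

```text
time: 8.15
position: [630.9, 41.9, 265.2]
orientation: [2.186, 2.234, 0.024]
ft_force: [32.2, 0.7, -16.2]
width: -0.001
```

```bash
python3 -m creep '[[[0.004,0,0],0,0],[[0.003,0,0],0,0],[[0.005,0,0],0,0],[[0.01,0,0],0,0],[[0.01,0,0],0,0],[[0,0,0.03],0,0],[[0,0,0.03],0,0],[[0.05,0,0.01],0,0],[[0.05,0,0],0,0],[[0,0,0],0,0]]'
python3 look.py 4
```

```text
time: 9.4
position: [755.6, 41.3, 330.2]
orientation: [-2.197, -2.245, 0.004]
ft_force: [0.3, 0.1, -0.5]
width: 0.001
9.4 [755.60504264  41.31423427 330.21000363] [ 0.33300659  0.07683509 -0.52187465]
scene [[137. 344.]
 [222. 218.]
 [246. 167.]]
top [[221.  23.]
 [226. 255.]
 [226. 320.]]
```

View pics/scene4.png

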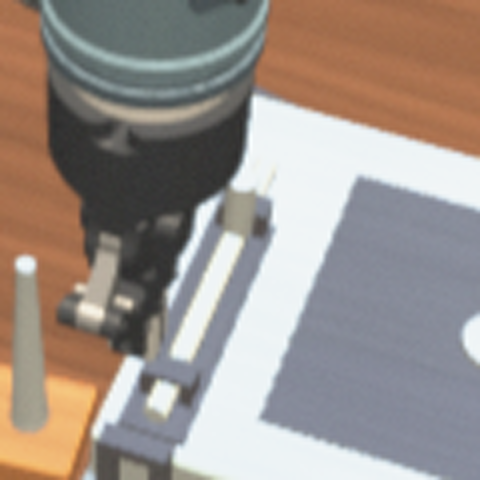

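View pics/top4.png

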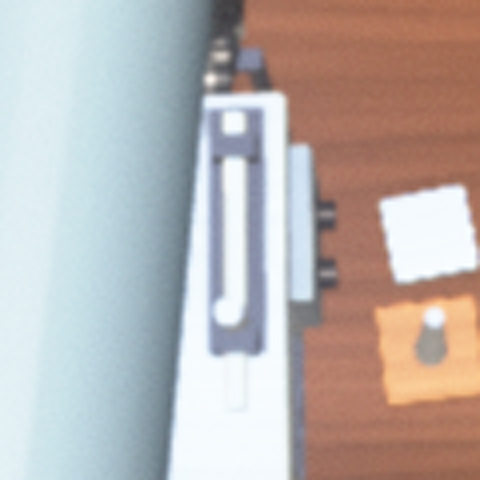

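Run:
```python
from h import *
import pickle
S=pickle.load(open('S0.pkl','rb'))
t0=S['top']; t1=imaging.snapshot('top'); s1=imaging.snapshot('scene')
pickle.dump((t1,s1),open('S1.pkl','wb'))
np.set_printoptions(precision=1,suppress=True)
f=lambda a:cv2.cvtColor(a,cv2.COLOR_RGB2GRAY).astype(np.float32)
def up(s,b): 
    a=f(s['img'])[b[1]:b[3],b[0]:b[2]]; return cv2.resize(a,None,fx=8,fy=8,interpolation=cv2.INTER_CUBIC)
tp=up(t0,(240,188,254,199)); 
im=up(t1,(235,185,260,225))
r=cv2.matchTemplate(im,tp,cv2.TM_CCOEFF_NORMED); _,m,_,l=cv2.minMaxLoc(r); print(m,235+l[0]/8-240,185+l[1]/8-188)
a=up(t0,(235,140,265,225)); b=up(t1,(235,140,265,225))
c=np.hstack([a,b]); cv2.imwrite('pics/cmp.png',cv2.resize(c,None,fx=.85,fy=.85))
for n,s in(('top',t1),('scene',s1)):
    for x in spotter.landmark_of('bolt_knob',s)[:2]: print(n,x['centre'],x['confidence'],atz(s,x['centre'],287))
```

```text
0.9958791136741638 0.125 14.0
top [247.1, 206.1] 0.93 [611.1  39.2 287. ]
scene [323.0, 180.0] 0.59 [597.2  41.7 287. ]
scene [253.5, 278.1] 0.52 [854.4   7.8 287. ][ WARN:0@4.729] global loadsave.cpp:1063 imwrite_ Unsupported depth image for selected encoder is fallbacked to CV_8U.
```

View pics/cmp.png

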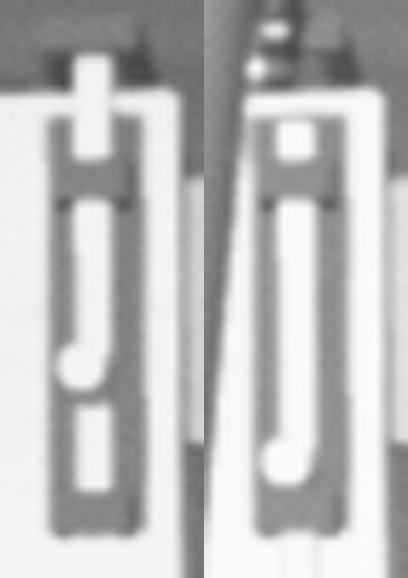

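Run:
```python
from h import *
import pickle
t1,s1=pickle.load(open('S1.pkl','rb'))
g=lambda y,z,c=247: round(atz(t1,(c,140+y/6.8),z)[0],1)
print('upper guide edges',g(160,257),g(200,257),'lower guide',g(490,257),g(535,257))
print('knob before',g(367,287),'after',g(462,287),'knob bottom edge after',g(487,287))
print('keeper edges lid +x edge',g(95,236))
b=(290,150,350,215); a=s1['img'][b[1]:b[3],b[0]:b[2]]; cv2.imwrite('pics/sck.png',cv2.cvtColor(cv2.resize(a,None,fx=9,fy=9,interpolation=cv2.INTER_CUBIC),cv2.COLOR_RGB2BGR))
print(((proj(s1,[[590,40,257],[602.5,40.5,287],[602.5,40.5,251],[608,40.5,287],[608,40.5,251]])-b[:2])*9).round())
```

```text
upper guide edges 714.4 700.6 lower guide 602.4 587.4
knob before 637.9 after 607.0 knob bottom edge after 598.9
keeper edges lid +x edge 743.2
[[290. 334.]
 [284. 285.]
 [272. 390.]
 [276. 302.]
 [263. 407.]]
```

View pics/sck.png

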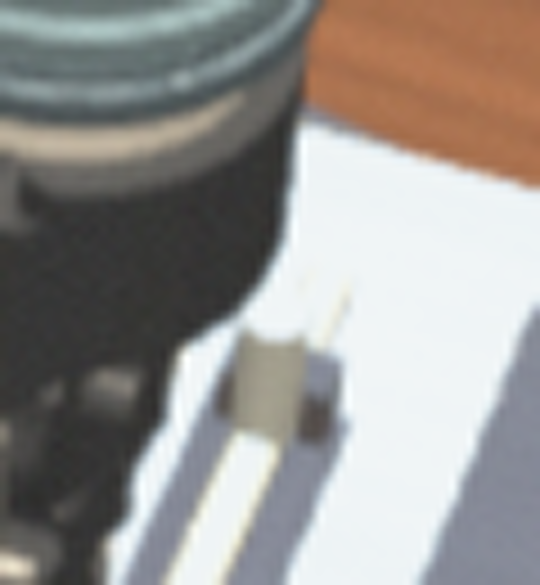

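```bash
python3 -m creep '[[[0,0,0.02],0,0],[[-0.0465,-0.032,0],0,0],[[-0.0465,-0.032,0],0,0],[[-0.0465,-0.032,0],0,0],[[-0.0465,-0.032,0],0,0],[[-0.0465,-0.032,0],0,0],[[-0.0465,-0.032,0],0,0],[[0,0,-0.02],0,0],[[0,0,-0.02],0,0],[[0,0,0],0,0]]'
cat > look2.py <<'E'
import sys
from h import *
st=telemetry.get_state();print(st['time'],st['position'],st['ft_force'])
tag=sys.argv[1]
for n in('scene','top'):
    s=imaging.snapshot(n); b=(200,60,450,340) if n=='scene' else (140,120,400,320)
    k=2.1 if n=='scene' else 2.8
    a=s['img'][b[1]:b[3],b[0]:b[2]]; cv2.imwrite(f'pics/{n}{tag}.png',cv2.cvtColor(cv2.resize(a,None,fx=k,fy=k,interpolation=cv2.INTER_CUBIC),cv2.COLOR_RGB2BGR))
    print(n,((proj(s,[st['position']])-b[:2])*k).round())
E
python3 look2.py 5
```

```text
time: 10.95
position: [473.3, -150.2, 312.8]
orientation: [-2.196, -2.244, 0.0]
ft_force: [-0.5, -0.5, -0.7]
width: 0.001
10.95 [ 473.26254409 -150.17442598  312.84012638] [-0.46410942 -0.54904222 -0.70725378]
scene [[127. 101.]]
top [[550. 421.]]
```

View pics/scene5.png

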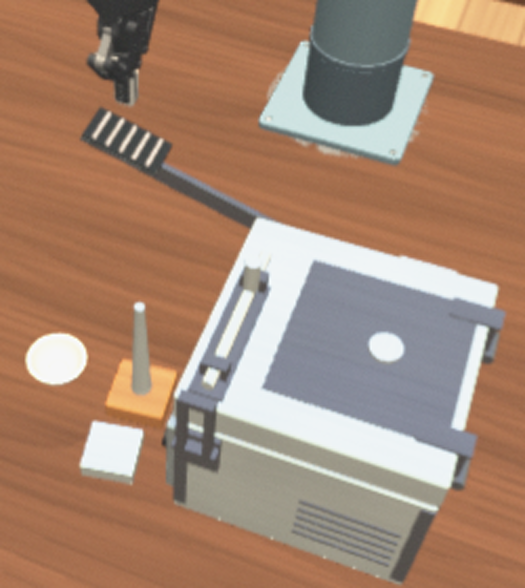

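View pics/top5.png

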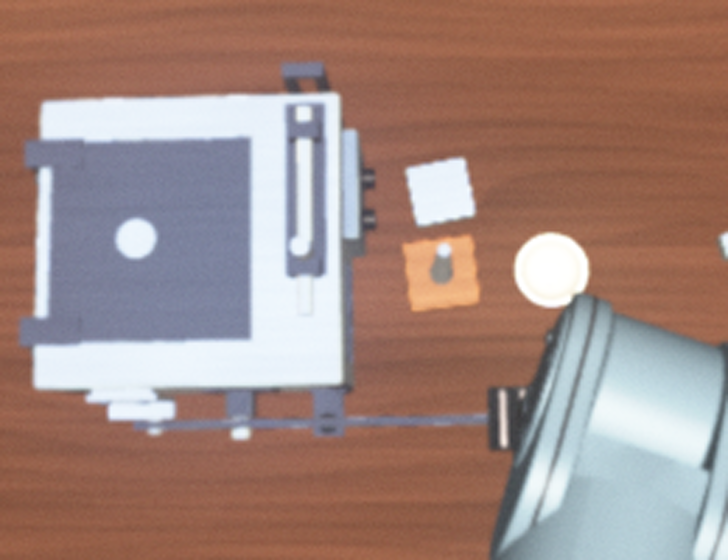

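```bash
python3 -m creep '[[[0.003,0,-0.014],0,0],[[0,0,-0.014],0,0],[[0,0,-0.008],0,0],[[0,0,-0.006],0,0],[[0,-0.001,-0.006],0,0],[[0,-0.003,-0.008],0,0],[[0,-0.003,-0.008],0,0],[[0,-0.003,-0.008],0,0],[[0,-0.002,-0.008],0,0],[[0,0,0],0,0]]'
```

```text
time: 12.3
position: [477.9, -162.0, 234.1]
orientation: [-2.197, -2.245, -0.003]
ft_force: [-3.7, 4.7, 10.6]
width: -0.0
```

```bash
python3 -m creep '[[[0,-0.002,-0.012],0,0],[[0,-0.002,-0.012],0,0],[[0,-0.002,-0.012],0,0],[[0,-0.001,-0.012],0,0],[[0,-0.001,-0.012],0,0],[[0,0,-0.012],0,0],[[0,0,-0.012],0,0],[[0,0.001,-0.012],0,0],[[0,0.001,-0.012],0,0],[[0,0,0],0,0]]'
python3 look2.py 6
```

```text
time: 13.55
position: [478.0, -168.0, 125.3]
orientation: [-2.197, -2.245, -0.001]
ft_force: [-2.3, 2.3, 7.4]
width: 0.001
13.55 [ 477.99770434 -167.9987778   125.28370341] [-2.2656341   2.28743841  7.37390699]
scene [[116. 223.]]
top [[547. 416.]]
```

View pics/scene6.png

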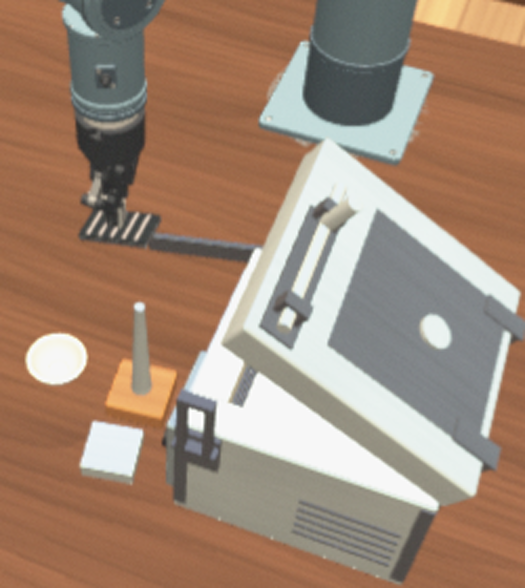

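```bash
python3 -m creep '[[[0,0.002,-0.008],0,0],[[0,0.002,-0.008],0,0],[[0,0.002,-0.008],0,0],[[0,0.001,-0.006],0,0],[[0,0.001,-0.004],0,0],[[0,0,-0.002],0,0],[[0,0,-0.002],0,0],[[0,0,0],0,0],[[0,0,0],0,0],[[0,0,0],0,0]]'
```

```text
time: 14.9
position: [478.1, -160.3, 87.8]
orientation: [2.197, 2.245, 0.002]
ft_force: [-1.2, 2.4, 6.5]
width: 0.0
```

```bash
python3 -m creep '[[[0,0,-0.002],0,0],[[0,0,-0.002],0,0],[[0,0,-0.002],0,0],[[0,0,-0.001],0,0],[[0,0,-0.001],0,0],[[0,0,0],0,0],[[0,0,0],0,0],[[0,0,0],0,0],[[0,0,0],0,0],[[0,0,0],0,0]]'
```

```text
time: 16.15
position: [478.8, -160.3, 82.3]
orientation: [-2.197, -2.245, -0.005]
ft_force: [-9.1, 5.4, 40.4]
width: -0.002
```

```bash
python3 -m creep '[[[0,0,0.001],0,0],[[0,0,0.0005],0,0],[[0,0,0],0,0],[[0,0,0],0,0],[[0,0,0],0,0],[[0,0,0],0,0],[[0,0,0],0,0],[[0,0,0],0,0],[[0,0,0],0,0],[[0,0,0],0,0]]'
python3 look2.py 7
```

```text
time: 17.4
position: [478.7, -160.3, 82.7]
orientation: [2.197, 2.245, 0.004]
ft_force: [-5.2, 4.0, 24.9]
width: 0.002
17.4 [ 478.65568252 -160.29883731   82.68429003] [-5.23583649  4.02929347 24.86126477]
scene [[123. 249.]]
top [[534. 416.]]
```

View pics/scene7.png

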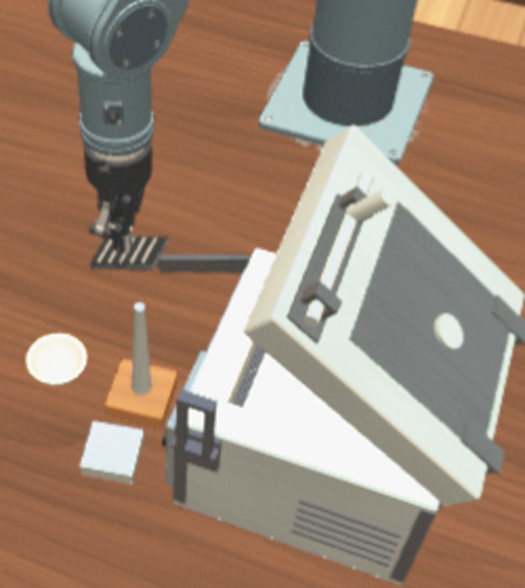

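View pics/top7.png

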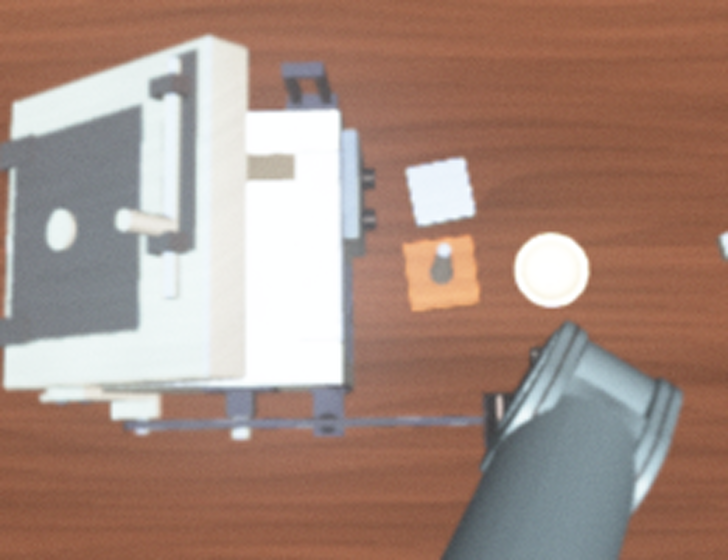

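Run:
```python
from h import *
np.set_printoptions(precision=1,suppress=True)
S={n:imaging.snapshot(n) for n in('scene','top')}
L={n:spotter.landmark_of('lid_front',s)[:1] for n,s in S.items()}
print([(n,l[0]['centre'],l[0]['confidence']) for n,l in L.items() if l])
if all(L.values()): print(tri(*[ray(S[n],L[n][0]['centre']) for n in S]))
for a in(.55,.6,.66,.7):
    P=np.array([622,11.,236]); h=np.array([622,273.,195]); dy,dz=P[1]-h[1],P[2]-h[2]
    c,s=np.cos(a),np.sin(a); Q=[622+.015*0,h[1]+dy*c+dz*s,h[2]-dy*s+dz*c]
    print(a,np.array(Q),proj(S['scene'],[Q]),proj(S['top'],[Q]))
st=telemetry.get_state(); print(st['time'],st['position'],st['ft_force'])
```

```text
[('scene', [347.7, 158.3], 0.68), ('top', [213.4, 190.2], 0.63)]
(array([625.4,  90.9, 394.4]), np.float64(4.616593964359935))
0.55 [622.   71.1 366.9] [[337.3 164.7]] [[226.9 194.3]]
0.6 [622.   79.9 376.8] [[342.5 162.3]] [[221.7 193.3]]
0.66 [622.   91.2 388. ] [[349.3 159.6]] [[215.  192.2]]
0.7 [622.   99.  395.1] [[354.1 158. ]] [[210.2 191.5]]
17.7 [ 478.6 -160.3   82.7] [-6.   3.8 24.8]
```

```bash
python3 -c "
from cell import ctrl,telemetry
print(ctrl.close_job()); print(telemetry.get_state()['ft_force'])"
```

```text
the job is handed in; nothing more can be done
None
the job is handed in; nothing more can be done
```

I pushed the bolt back until it hit its stop. I then pressed the lever plate down to its stop along the plate's arc and handed the job in at about 17.7 s, still holding the lever down.

**Bolt:** It stopped hard at about 32 N. The knob then measured about 12 mm from the -x guide, which matches full travel. The knob itself moved only about 30 mm against a nominal 36 mm. I put that down to the bolt starting about 5 mm off fully bolted, since the spacing to both guides agrees with that. I did not push it a second time to confirm.

**Lever and lid:** The tool sat at z = 82.7 mm, against the stated 83 mm for the fully pressed plate. It was holding about 25 N, well above the 3–8 N needed near the stop. The lid's front edge triangulated to z ≈ 394 mm, which corresponds to roughly 0.66–0.70 rad; the two cameras' rays missed each other by 4.6 mm.

**Force on the plate:** It briefly read 40.4 N through the closed fingertips when the lever reached its stop, so I backed off 1.5 mm. That limit is stated for the arm and gripper body; only the fingertips were in contact.

**Bench items:** The last pictures show the mandrel, dish and block where they stood. The hammer was mostly outside the final crops, but nothing moved near it.

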